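# Change the lamp stem in the banding centres

### The job

Change over the bench centres: with the red wing knob free the tailstock (a good quarter turn anticlockwise) before moving it, draw it back, and take out the finished blue-banded lamp stem. Lay the bare terracotta stem in the rests, slide the tailstock fully home so that the stem is held between the two pins, and only then lock the knob again with its wing in line with the bed. All finished blue-banded stems, the one from the centres and those lying about the table, must end up lying squarely across both rails of the drying rack; leave the other things on the table where they are.

Things in the scene. Friction and masses are not known exactly. Their poses are not given: they have to be found in the camera images.
- centres: bench centres, fixed: green bed 345 x 75 x 22 mm. Origin on the table under the middle of the stem's place, y axis along the bed from headstock to tailstock, z up. Centre line 85 mm above the table. Green headstock at y = -140..-100 mm, 55 mm wide, top at 120 mm; between the two rests the fingers have room down to 30 mm above the table.
- axis_mid (a point): middle of the centre line, 85 mm above the table, where the middle of a held stem lies; axes as the bench centres. Two grey saddle rests at y = -80..-34 and +34..+80 mm carry a stem's collars at centre height: flat floor 67 mm above the table, 40 mm between the walls, white flared lips (about 65 mm apart at the top, 95 mm above the table)
- head_pin (a point): tip of the headstock's fixed pin, which points to +y: 9 mm thick, 10 mm long with tapered tip, standing on a shoulder at y = -75.5 mm; it enters a stem's bore
- tail_pin (a point): tip of the tailstock's pin (same size, points to -y); moves with the tailstock
- tailstock (a joint): slide of the tailstock (green block 55 x 45 mm, top 110 mm above the table, with a pin like the headstock's pointing to -y) along the bed's +y, in m: 0 = home, the two shoulders 151 mm apart so that a stem is held; 0.055 = fully back. It stops about -0.001 with a stem between. Needs about 3 N.
- clamp (a joint): red wing knob on top of the tailstock, which clamps it: 0 rad = locked (wing along the bed), grows anticlockwise seen from above, 1.4 = stop, wing across the bed; at 1.0 and above the tailstock is free
- clamp_grip (a point): point on the knob's axis, 142 mm above the table, where to grip the wing: 13 mm wide, 52 mm long, 28 mm high (122 to 150 mm above the table). Moves with the tailstock and turns with the knob: its y axis lies along the wing
- rack: wooden drying rack, fixed: two narrow parallel rails, each 18 mm wide and 300 mm long, tops 70 mm above the table, their centre lines 128 mm apart. Origin on the table under its middle, y axis along the rails, x axis across them. A stem lies across both rails along x, its collars on the rails, its axis 88 mm above the table. Open between the rails.
- done0: finished, white with blue bands; starts between the centres. lamp stem, 150 mm long: round barrel 28 mm in diameter (106 mm long) between two square collars 36 x 36 mm, 22 mm long, each with a 14 mm bore open at the end face for a pin; 0.22 kg. Origin at its very middle (on the axis), x axis along its length, either way round. 
- blank: the bare unpainted stem, plain terracotta, starts lying on the table. lamp stem, 150 mm long: round barrel 28 mm in diameter (106 mm long) between two square collars 36 x 36 mm, 22 mm long, each with a 14 mm bore open at the end face for a pin; 0.22 kg. Origin at its very middle (on the axis), x axis along its length, either way round. 
- done1: finished, white with blue bands; lies on the table at the start, may be absent. lamp stem, 150 mm long: round barrel 28 mm in diameter (106 mm long) between two square collars 36 x 36 mm, 22 mm long, each with a 14 mm bore open at the end face for a pin; 0.22 kg. Origin at its very middle (on the axis), x axis along its length, either way round. 
- done2: finished, white with blue bands; lies on the table at the start, may be absent. lamp stem, 150 mm long: round barrel 28 mm in diameter (106 mm long) between two square collars 36 x 36 mm, 22 mm long, each with a 14 mm bore open at the end face for a pin; 0.22 kg. Origin at its very middle (on the axis), x axis along its length, either way round. 
- done3: finished, white with blue bands; lies on the table at the start, may be absent. lamp stem, 150 mm long: round barrel 28 mm in diameter (106 mm long) between two square collars 36 x 36 mm, 22 mm long, each with a 14 mm bore open at the end face for a pin; 0.22 kg. Origin at its very middle (on the axis), x axis along its length, either way round. 
- cat1: bystander: white cat figurine, 38 mm wide, 68 mm tall; origin at the middle of its underside
- cat2: bystander: white cat figurine, 38 mm wide, 68 mm tall; origin at the middle of its underside
- cat3: bystander: white cat figurine, 38 mm wide, 68 mm tall; origin at the middle of its underside
- jar: bystander: glaze jar 56 mm wide, 70 mm tall; origin at the middle of its underside
- cup: bystander: blue mug 72 mm wide, 75 mm tall; origin at the middle of its underside
- funnel: bystander: yellow funnel standing mouth down, 110 mm wide, 95 mm tall; origin at the middle of its underside
- brush: bystander: paint brush lying on the table; origin at the middle of its underside
There are look-alikes about, which are no part of the job. Leave any pink or turquoise look-alike of the done2 alone.

How it is judged (in metres and radians):
On the way, in this order (a step that is already met when the one before it is completed fails the run):
1. the knob is turned free (1.0 rad or more) with the tailstock still home (value of joint clamp above 1 rad and value of joint tailstock below 0.012 m), for 0.1 s.
2. the tailstock is drawn back by 20 mm or more (value of joint tailstock above 0.02 m), for 0.2 s.
3. the bare stem lies in the rests (axis within 6 mm of the centre line) (x of blank in the frame of axis_mid between -0.006 and 0.006 m and z of blank in the frame of axis_mid between -0.006 and 0.006 m and angle between the x axis of blank and the y axis of centres, either way round below 0.06 rad and y of blank in the frame of axis_mid between -0.035 and 0.035 m), for 0.2 s.
4. the tailstock, its knob still free, is home (within 4 mm) with the bare stem between the pins (x of blank in the frame of axis_mid between -0.006 and 0.006 m and z of blank in the frame of axis_mid between -0.006 and 0.006 m and angle between the x axis of blank and the y axis of centres, either way round below 0.06 rad and y of blank in the frame of axis_mid between -0.005 and 0.005 m and value of joint tailstock below 0.004 m and value of joint clamp above 0.6 rad), for 0.1 s.
5. the knob is locked again (below 0.2 rad) with the stem held (x of blank in the frame of axis_mid between -0.006 and 0.006 m and z of blank in the frame of axis_mid between -0.006 and 0.006 m and angle between the x axis of blank and the y axis of centres, either way round below 0.06 rad and y of blank in the frame of axis_mid between -0.005 and 0.005 m and value of joint tailstock below 0.004 m and value of joint clamp below 0.2 rad), for 0.2 s.
At the end, for the whole second after the job is handed in: Bare stem between the pins (middle within 5 mm along, 6 mm across), tailstock within 4 mm of home, knob below 0.2 rad; each finished stem at rest across both rails (within 14 mm of the rack's middle line, 145 mm along it, square within 0.22 rad, axis 80 to 97 mm up) (all of step 5 and linear speed of each of blank, done0, done1, done2, done3 below 0.03 m/s and x of done0 in the frame of rack between -0.014 and 0.014 m and y of done0 in the frame of rack between -0.145 and 0.145 m and z of done0 in the frame of rack between 0.08 and 0.097 m and angle between the x axis of each of done0, done1, done2, done3 and the x axis of rack, either way round below 0.22 rad and x of done1 in the frame of rack between -0.014 and 0.014 m and y of done1 in the frame of rack between -0.145 and 0.145 m and z of done1 in the frame of rack between 0.08 and 0.097 m and x of done2 in the frame of rack between -0.014 and 0.014 m and y of done2 in the frame of rack between -0.145 and 0.145 m and z of done2 in the frame of rack between 0.08 and 0.097 m and x of done3 in the frame of rack between -0.014 and 0.014 m and y of done3 in the frame of rack between -0.145 and 0.145 m and z of done3 in the frame of rack between 0.08 and 0.097 m); the robot touches nothing.
It fails at once if a bystander is moved by more than 40 mm (distance of any of cat1, cat2, cat3, jar, cup, funnel, brush from where it was at the start of the episode above 0.04 m).
Of done1, done2, done3 only 1 to 3 are there at a start; the rules pass over those that are not, and their reading is None.
At some moment in a run one of blank may be knocked a few centimetres aside while the robot is not near it.
Once in a run the grip may slacken for a moment while it holds something.
It also fails if it takes over 210 s, if anything falls off the work surface, if the arm or the gripper's body presses on something with over 40 N, if the wrist force passes 120 N, or if a joint passes its speed limit or range.

### The arm

A 7-joint arm with a two-finger parallel gripper is mounted at the origin on the work surface. World frame = base frame: x ahead of the robot, y to its left, z up, the work surface at z = 0. Lengths are in m, angles in degrees, forces in N, time in s.
With the tool pointing down it reaches from about 0.35 to 0.775 m from the base axis. Payload 3.1 kg.
Tool frame: the origin (TCP) lies on the centre line of the jaws, within the pads' length; the fingertips stand 17 mm ahead of it and the grasp point (between the pads) lies 2 mm behind it (robot.tip_reach is the distance from the TCP to the fingertips, in m); z points along the fingers, y is the line along which they close (so a half turn about z gives the same grasp; the last joint's range is limited). The gripper opens to 85 mm and grips with 20 to 120 N. Pads are 22 mm wide; open, the fingers measure 114 mm over their backs; the gripper's body (76 mm by 85 mm) begins 54 mm behind the grasp point. The pads swing forward as they close: fully open they stand 13 mm farther back than shut.
Start: joints at [72.84, 17.813, 0.802, 86.603, -0.252, 75.585, -1.558], TCP at [0.14, -0.532, 0.248] pointing down, gripper open.
Joint ranges: [-154.91, 154.91], [-16.99, 109.72], [-72.82, 74.43], [7.12, 147.25], [-82.49, 262.49], [11.32, 116.49], [-174.64, 174.64]. Speed limits (degrees/s): [159.86, 159.86, 180, 180, 180, 180, 180].

### API

Orientations are given as [roll, pitch, yaw] about the fixed x, y, z axes, in that order (R = Rz(yaw) Ry(pitch) Rx(roll)).
In Python, from station import robot, fingers, vision, workorder, recognise gives the robot as it stands. Calls block until the motion is done:
- robot.move_to(position, orientation): joint-space move of the TCP to a pose.
- robot.line_to(position, orientation=None, velocity=0.15, f_stop=None): straight line of the TCP; orientation=None keeps the orientation; velocity is the mean speed in m/s. With f_stop (N) it stops when the force on the tool has changed by that much, and returns True; else False.
- robot.move_j(angles): joint-space move.
- fingers.gripper_to(opening, force=None): opening from 0.0 (shut) to 1.0 (fully open); force is the grip in N (None keeps the last); returns when the fingers have stopped.
- robot.pause(seconds).
- robot.inverse_kinematics(position, orientation): joint angles nearest the present ones, or None.
- vision.grab_frame(name): name is "scene" or "top" or "wrist"; returns the picture (480x640x3 uint8, red, green, blue); there is no depth.
- vision.calibration(name): a dict with "mtx" (3x3 intrinsics, pixels), "k1" (the pictures are not rectified: a ray, as slopes to the right and down, at radius r is drawn at 1 + k1 r^2 times it, then the intrinsics apply), "extrinsics" (4x4, takes a point from world to camera coordinates); the wrist camera has in their place "T_tool_cam" (4x4, takes a point from camera to tool coordinates, whose origin is the TCP and whose axes are the flange's). Camera axes: x right, y up, looking along -z (the intrinsics and any distortion apply to the point x, -y, -z); pixel columns grow to the right and rows downward; lengths in m; the calibration is good to about 2 mm. A picture is of the moment at which its call begins: read the wrist's pose just before it. calibration takes no time and is no camera call.
A pose or a line that the arm cannot do raises robot.PlanningError and nothing moves.
- workorder.close_job(): hands the job in; it is judged then, once.
Trained networks look in the newest picture that a camera, given by its name, has taken for a name from the list of things; names that differ only in an ending like _2 or _b are one class to them, and where a whole thing is asked for, a point or a joint stands for the part that bears it (a point fixed in the world has none). Each returns a list of dicts, best first, with "p" (0 to 1); they miss things now and then, are a little off and sometimes report something else, mostly with a low value. They report only what shows in the picture. A call takes as long as a camera call. They do not tell look-alikes from the thing itself.
- recognise(label, camera): "rect" ([centre column, centre row, width, height] in pixels, round what is visible of it).
Readings, each from a call of its own:
- robot.current_time_s(): time.
- robot.current_joint_positions(): joint angles.
- robot.current_dq(): joint speeds.
- robot.current_joint_torque(): joint torques, N m.
- robot.current_tool_pos(): TCP position.
- robot.current_eef_rot(): TCP orientation.
- robot.current_contact_force(): force on the tool from outside, world axes, zero at the start.
- robot.current_torque(): the same for the moment, N m.
- robot.current_finger_gap(): opening from 0.0 (shut) to 1.0 (fully open).
- robot.current_gripper_force(): force on a finger pad.
Only numpy, scipy, OpenCV 4.12 (cv2) and the standard library are available. Lean on these libraries where they do the work, as an engineer would, in place of code of your own. Each camera call takes 0.05 s, during which the arm holds its last target. There are 200 camera calls.

## Working session

There is one attempt and no reset: what is moved stays moved. The work goes in short steps, each a Python script; the robot and the scene stay as the last script left them, time stands still between calls to the robot, and variables do not carry over. Pictures are saved under pics/ and viewed, at most 14 in all, crops included, and the job is handed in when it is done.

```bash
ls; mkdir -p pics; python3 - <<'E'
from station import robot, fingers, vision, workorder, recognise
import cv2
for n in ("top","scene"):
    im=vision.grab_frame(n); cv2.imwrite(f"pics/{n}0.png",im[:,:,::-1])
    c=vision.calibration(n); print(n,c)
    for l in ["done1","blank","centres","rack","clamp_grip","tailstock","cat1","jar","cup","funnel","brush"]:
        print(l,[(round(d["p"],2),[round(v) for v in d["rect"]]) for d in recognise(l,n)])
print(vision.calibration("wrist"),robot.current_time_s(),robot.current_eef_rot(),robot.tip_reach)
E
```

```text
pics
top {'mtx': array([[601.11827584,   0.        , 306.05635864],
       [  0.        , 601.11827584, 233.61882738],
       [  0.        ,   0.        ,   1.        ]]), 'k1': 0.0009337664076930329, 'extrinsics': array([[ 0.01037896, -0.99993707,  0.00425881, -0.04986099],
       [ 0.99792775,  0.01062838,  0.0634606 , -0.47295606],
       [-0.06350187,  0.00359133,  0.99797526, -1.54811508],
       [ 0.        ,  0.        ,  0.        ,  1.        ]])}
done1 [(0.96, [292, 248, 61, 19]), (0.8, [430, 198, 58, 17]), (0.77, [324, 176, 64, 24]), (0.77, [410, 320, 34, 57]), (0.68, [170, 347, 59, 39]), (0.51, [271, 167, 24, 8])]
blank [(0.91, [434, 261, 61, 26]), (0.29, [310, 179, 134, 42])]
centres [(0.8, [313, 179, 138, 41])]
rack [(0.67, [165, 236, 132, 116]), (0.67, [313, 178, 138, 42]), (0.57, [283, 170, 32, 27])]
clamp_grip [(0.63, [273, 168, 25, 14])]
tailstock [(0.63, [279, 170, 32, 27]), (0.17, [289, 135, 13, 18])]
cat1 [(0.7, [334, 274, 19, 21]), (0.68, [397, 221, 20, 18]), (0.47, [290, 135, 12, 17])]
jar [(0.97, [347, 132, 24, 27])]
cup [(0.88, [237, 132, 33, 43])]
funnel [(0
[... 1213 characters left out ...]
el [(0.91, [511, 307, 52, 41])]
brush [(0.56, [180, 384, 16, 7]), (0.45, [381, 290, 37, 58])]
{'mtx': array([[372.41897285,   0.        , 321.66442454],
       [  0.        , 372.41897285, 242.16287312],
       [  0.        ,   0.        ,   1.        ]]), 'k1': -0.07114442579920562, 'T_tool_cam': array([[-3.77820310e-04,  9.60029500e-01,  2.79898582e-01,
         7.12744702e-02],
       [ 9.99999920e-01,  3.26042553e-04,  2.31547477e-04,
         3.24053593e-04],
       [ 1.31033560e-04,  2.79898647e-01, -9.60029547e-01,
        -1.26584189e-01],
       [ 0.00000000e+00,  0.00000000e+00,  0.00000000e+00,
         1.00000000e+00]])} 1.2 [ 1.79996846e+02 -6.35295990e-04  1.47770995e+01] 0.017
```

View pics/top0.png

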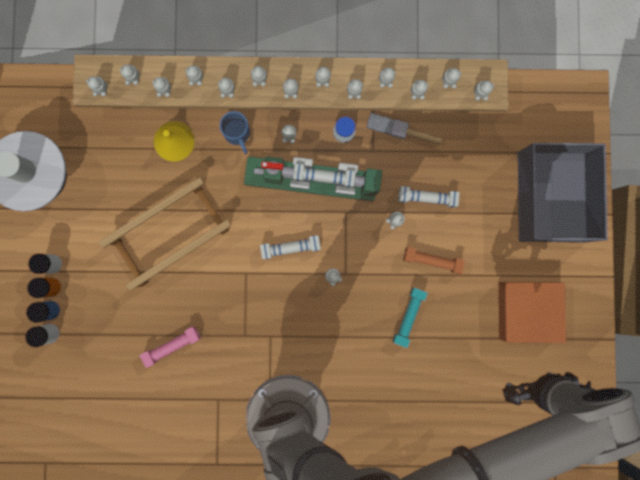

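View pics/scene0.png

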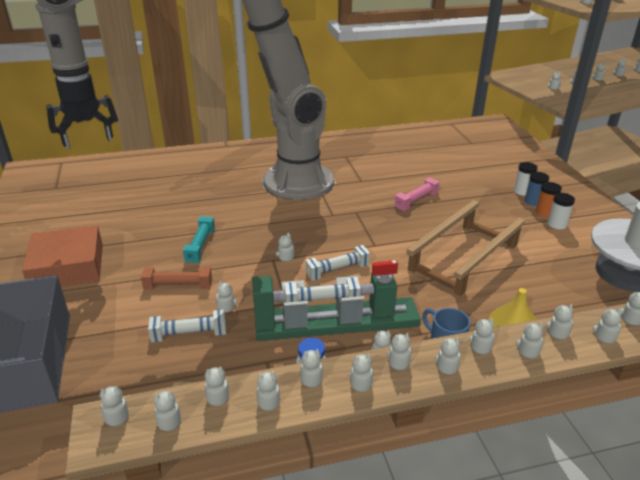

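The top view shows: the bench centres with done0 at about (313,178), red knob at (273,167), two loose finished stems at (291,247) and (430,198), the blank at (434,261), and the rack at (165,235). The pink and turquoise look-alikes at (170,347) and (410,318) are to be left alone.

```bash
cat > h.py <<'E'
from station import robot, fingers, vision, workorder, recognise
import numpy as np, cv2, json
from scipy.spatial.transform import Rotation as R
def cam(name):
    "K,k1,world->cam 4x4"
    c=vision.calibration(name)
    if name!="wrist": return c["mtx"],c["k1"],np.array(c["extrinsics"])
    T=np.eye(4); T[:3,:3]=R.from_euler("xyz",robot.current_eef_rot(),degrees=True).as_matrix(); T[:3,3]=robot.current_tool_pos()
    return c["mtx"],c["k1"],np.linalg.inv(T@c["T_tool_cam"])
def unproj(C,px,z):
    K,k1,E=C; px=np.atleast_2d(np.float64(px))
    s=cv2.undistortPoints(px[:,None],K,np.array([k1,0,0,0.]))[:,0]
    d=np.c_[s[:,0],-s[:,1],-np.ones(len(s))]@E[:3,:3]; o=-E[:3,:3].T@E[:3,3]
    return (o+d*((z-o[2])/d[:,2])[:,None])
def proj(C,P):
    K,k1,E=C; p=np.atleast_2d(P)@E[:3,:3].T+E[:3,3]
    p=p*[1,-1,-1]
    return cv2.projectPoints(p,np.zeros(3),np.zeros(3),K,np.array([k1,0,0,0.]))[0][:,0]
def best(pos,yaw,sym=True):
    "orientation with tool down, yaw mod 180 by smallest wrist turn"
    o=[]
    for y in ([yaw,yaw+180] if sym else [yaw]):
        y=(y+180)%360-180; q=robot.inverse_kinematics(list(pos),[180,0,y])
        if q is not None: o.append((abs(q[6]),y))
    return [180,0,min(o)[1]]
def shot(tag):
    C=cam("wrist"); im=vision.grab_frame("wrist")[:,:,::-1].copy(); cv2.imwrite(f"pics/{tag}.png",im)
    json.dump([np.array(c).tolist() for c in C],open(f"pics/{tag}.json","w")); return C,im
def load(tag): return [np.array(c) if i!=1 else c for i,c in enumerate(json.load(open(f"pics/{tag}.json")))],cv2.imread(f"pics/{tag}.png")
E
python3 - <<'E'
from h import *
C=cam("top")
P={k:unproj(C,p,z)[0] for k,(p,z) in dict(ctr=((322,176),.085),A=((291,247.5),.018),B=((430,198),.018),blank=((434,261),.018),rack=((166,235),.07),knob=((273,167),.142),headst=((372,180),.12)).items()}
for k,v in P.items(): print(k,v.round(3))
ims=[]
for k in ["blank","B","ctr","A","rack"]:
    z=.24 if k not in("ctr","rack") else .36
    p=[P[k][0],P[k][1],z]; 
    robot.move_to(p,best(p,0,False) ); robot.pause(.2)
    C,im=shot("w_"+k); ims.append(cv2.resize(im,(400,300)))
    print(k,robot.current_joint_positions(),robot.current_time_s())
ims.append(ims[0]*0)
cv2.imwrite("pics/mos.png",cv2.resize(np.vstack([np.hstack(ims[:2]),np.hstack(ims[2:4]),np.hstack(ims[4:6])]),(533,600)))
E
```

```text
ctr [ 0.614 -0.083  0.085]
A [ 0.437 -0.006  0.018]
B [ 0.57  -0.367  0.018]
blank [ 0.406 -0.377  0.018]
rack [0.463 0.306 0.07 ]
knob [0.625 0.037 0.142]
headst [ 0.6   -0.204  0.12 ]
blank [ 45.84997738  18.74976059  -6.07157591  86.59141422   2.04770714
  74.76326525 -50.59153457] 2.625
B [ 35.96034921  34.00026771  -8.12607501  63.59733738   4.63119844
  82.66076097 -61.52488332] 3.575
ctr [ 13.30985057  25.90703525 -12.12318782  60.18654469   5.30323455
  94.46399474 -87.36394831] 5.0167
A [ 13.69722876   5.64441978 -16.28195659 103.02354764   1.64858352
  71.47945125 -93.07366365] 6.175
rack [ -12.48335507   19.61613114  -32.78772993   71.57259178   10.51040943
   91.75706816 -133.5374164 ] 7.6917
```

View pics/mos.png

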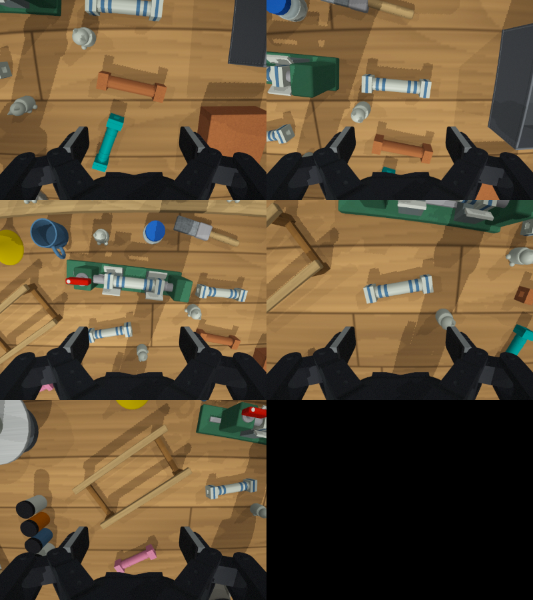

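The mosaic shows the blank, stem B, the centres, stem A and the rack from the wrist; all stems are clear and unobstructed. Next I take a closer shot of the centres and fit by colour.

```bash
cat >> h.py <<'E'
def mask_of(im,kind):
    h=cv2.cvtColor(im,cv2.COLOR_BGR2HSV); H,S,V=[h[:,:,i].astype(int) for i in range(3)]
    m={"done":((H>95)&(H<120)&(S>60)&(V>60))|((S<45)&(V>125)),
       "blue":(H>95)&(H<120)&(S>60)&(V>60),
       "blank":(H<=11)&(S>135)&(V>60),
       "red":((H<5)|(H>174))&(S>190)&(V>90)}[kind].astype(np.uint8)
    return cv2.morphologyEx(m,cv2.MORPH_CLOSE,np.ones((5,5)))
def stem(C,im,kind,near,z=.018,rad=70):
    "fit a stem near a world point: centre xy, yaw deg, length, width"
    m=mask_of(im,kind); u=proj(C,near)[0]
    keep=np.zeros_like(m); cv2.circle(keep,tuple(int(v) for v in u),rad,1,-1)
    n,l,s,c=cv2.connectedComponentsWithStats(m*keep)
    i=1+np.argmax(s[1:,4]); ys,xs=np.where(l==i)
    w=unproj(C,np.c_[xs,ys],z)[:,:2]
    r=cv2.minAreaRect((w*1000).astype(np.float32)); b=cv2.boxPoints(r)
    e=[b[1]-b[0],b[2]-b[1]]; e.sort(key=np.linalg.norm)
    a=np.degrees(np.arctan2(e[1][1],e[1][0]))%180
    return np.array(r[0])/1000,a,np.linalg.norm(e[1]),np.linalg.norm(e[0])
E
python3 - <<'E'
from h import *
for t,k,n in [("blank","blank",(.406,-.377,.018)),("B","done",(.57,-.367,.018)),("A","done",(.437,-.006,.018)),("B","blank",(.406,-.377,.018))]:
    C,im=load("w_"+t); print(t,k,stem(C,im,k,np.array(n)))
p=[.595,-.04,.25]; robot.move_to(p,best(p,0,False)); robot.pause(.2)
C,im=shot("c1")
m=mask_of(im,"red"); ys,xs=np.where(m>0); print("red",len(xs),unproj(C,np.c_[xs,ys],.148).mean(0), cv2.minAreaRect((unproj(C,np.c_[xs,ys],.148)[:,:2]*1000).astype(np.float32)))
big=cv2.resize(load("w_rack")[1][20:220,120:420],(750,500)); cv2.imwrite("pics/rk.png",big)
E
```

```text
blank blank (array([ 0.40764175, -0.37658136]), np.float32(76.98191), np.float32(126.33451), np.float32(40.698452))
B done (array([ 0.57234467, -0.3671806 ]), np.float32(84.22115), np.float32(133.71371), np.float32(43.712383))
A done (array([ 0.43798593, -0.00440598]), np.float32(99.87395), np.float32(134.11375), np.float32(43.52478))
B blank (array([ 0.4203685 , -0.38083627]), np.float32(64.470894), np.float32(147.60126), np.float32(53.931816))
red 1905 [0.63182446 0.03651627 0.148     ] ((631.8322143554688, 38.480003356933594), (55.547847747802734, 15.689377784729004), 85.07815551757812)
```

View pics/c1.png

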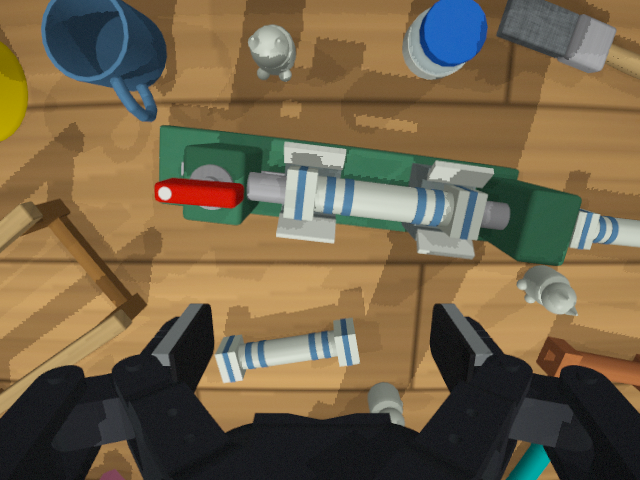

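View pics/rk.png

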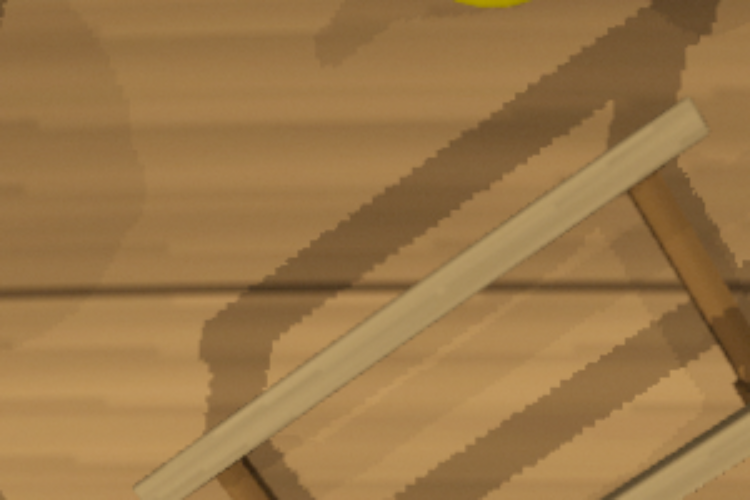

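The close shot shows the knob's red wing at (198,193) along the bed, done0 lying between collars (300,193) and (468,213), and the rack rail crop was cut off too early. I'll take shots from right above the axis and refit with a wider radius.

```bash
python3 - <<'E'
from h import *
for t,k,n in [("blank","blank",(.408,-.377,.018)),("B","done",(.572,-.367,.018)),("A","done",(.438,-.005,.018))]:
    C,im=load("w_"+t); print(t,k,stem(C,im,k,np.array(n),rad=92))
for tag,p,near in [("c2",[.545,-.083,.25],(.614,-.083,.09)),("c3",[.557,.035,.27],(.63,.037,.148))]:
    robot.move_to(p,best(p,0,False)); robot.pause(.2)
    C,im=shot(tag)
    m=mask_of(im,"red" if tag=="c3" else "blue"); 
    u=proj(C,np.array(near))[0]; k=np.zeros_like(m); cv2.circle(k,tuple(int(v) for v in u),75 if tag=="c3" else 110,1,-1)
    ys,xs=np.where(m*k>0); z=.15 if tag=="c3" else .1
    w=unproj(C,np.c_[xs,ys],z)[:,:2]
    sl=None
    l=cv2.fitLine((w*1000).astype(np.float32),cv2.DIST_HUBER,0,.01,.01).ravel()
    r=cv2.minAreaRect((w*1000).astype(np.float32))
    print(tag,len(xs),"mean",w.mean(0),"line",np.degrees(np.arctan2(l[1],l[0])),l[2:],"rect",r)
C,im=load("c2"); 
M=im.copy(); M[mask_of(im,"blue")>0]=(0,0,255)
cv2.imwrite("pics/c2m.png",np.hstack([M[60:320,120:520],cv2.resize(load("w_rack")[1][40:320,150:500],(400,320))[:260]]))
E
```

```text
blank blank (array([ 0.40842227, -0.37262396]), np.float32(77.16515), np.float32(152.33844), np.float32(40.795795))
B done (array([ 0.57268726, -0.35931854]), np.float32(84.62019), np.float32(158.79205), np.float32(43.745556))
A done (array([ 0.43723297, -0.00124561]), np.float32(100.07262), np.float32(158.48026), np.float32(43.933002))
c2 2319 mean [ 0.61604798 -0.08518591] line 83.58104 [616.1132  -85.10162] rect ((615.7925415039062, -85.708984375), (136.1083984375, 37.519805908203125), 83.36004638671875)
c3 1404 mean [0.63032811 0.03866847] line 84.907394 [630.2809   37.90663] rect ((630.4507446289062, 40.72187423706055), (50.86896514892578, 12.417222023010254), 84.71004486083984)
```

View pics/c2m.png

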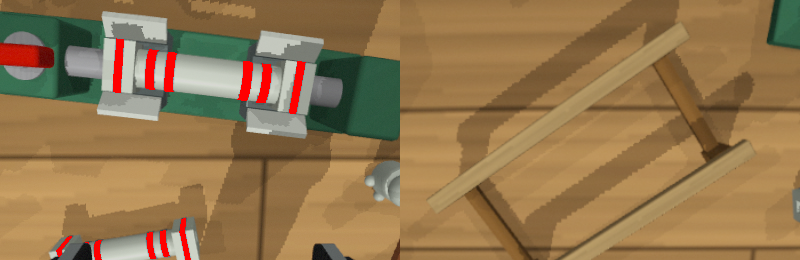

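c2 shows the blue bands cleanly masked, and the rack rails can be read at their end corners: upper rail (683,31)–(433,205), lower right end (751,147) in the panel. Next: compute the rack pose, then free the knob and draw back the tailstock.

```bash
python3 - <<'E'
from h import *
C,im=load("w_rack"); f=lambda u,v:(150+(u-400)*.875,40+v*.875)
a,b,c=unproj(C,[f(683,31),f(433,205),f(751,147)],.07)[:,:2]
d=(b-a); L=np.linalg.norm(d); d/=L; n=np.array([-d[1],d[0]]); print("rack len",L,"gap",n@(c-a),"centre",(a+b)/2+(n@(c-a))*n/2,(b+c)/2,"along",np.degrees(np.arctan2(d[1],d[0])))
k=np.array([.6304,.0392]); y0=84.3
o=best([*k,.2],y0); print(o)
fingers.gripper_to(.6,60)
robot.move_to([*k,.22],o); robot.line_to([*k,.140],velocity=.1,f_stop=8)
fingers.gripper_to(0.,60); print("gap",robot.current_finger_gap(),robot.current_contact_force(),robot.current_tool_pos())
for s in range(1,5):
    robot.move_to([*k,.140],[180,0,o[2]+s*19]); print(robot.current_torque().round(2),robot.current_contact_force().round(1))
robot.pause(.3)
t=k+.054*np.array([.113,.9936])
robot.line_to([*t,.140],velocity=.05); robot.pause(.3); print(robot.current_contact_force(),robot.current_tool_pos(),robot.current_finger_gap(),robot.current_time_s())
E
```

```text
rack len 0.293274887520762 gap 0.1268638447478304 centre [0.46920858 0.31202808] [0.46971646 0.31125959] along 123.45972616157196
[180, 0, 84.30000000000001]
gap 0.13966902439838738 [-1.8120739  -0.70676441  4.20410209] [0.63026929 0.03938526 0.14080353]
[-0.06  0.3   0.04] [-1.7 -0.2  4.3]
[ 0.12 -0.02  0.05] [0.3 0.5 4.9]
[ 0.22 -0.31  0.09] [2.5 1.5 4. ]
[ 0.48 -0.73  0.06] [4.2 2.1 5.4]
[ 2.38209877 -2.62173849  7.94908263] [0.63769228 0.08983669 0.14077773] 0.13895107353546268 17.2
```

```bash
python3 - <<'E'
from h import *
fingers.gripper_to(.6); p=robot.current_tool_pos(); robot.line_to([p[0],p[1],.22],velocity=.15)
p=[.557,.06,.28]; robot.move_to(p,best(p,0,False)); robot.pause(.2); C,im=shot("c4")
m=mask_of(im,"red"); m[300:]=0; ys,xs=np.where(m>0); print(cv2.minAreaRect((unproj(C,np.c_[xs,ys],.15)[:,:2]*1000).astype(np.float32)))
p=[.545,-.083,.25]; robot.move_to(p,best(p,0,False)); robot.pause(.2); C,im=shot("c5")
m=mask_of(im,"blue"); u=proj(C,np.array([.616,-.0855,.09]))[0]; k=np.zeros_like(m); cv2.circle(k,tuple(int(v) for v in u),110,1,-1); ys,xs=np.where(m*k>0)
print(cv2.minAreaRect((unproj(C,np.c_[xs,ys],.1)[:,:2]*1000).astype(np.float32)))
E
```

```text
((635.8992919921875, 88.9178466796875), (14.204906463623047, 51.07567596435547), 70.44486236572266)
((615.8868408203125, -85.80279541015625), (136.03138732910156, 37.44084548950195), 83.2439193725586)
```

View pics/c5.png

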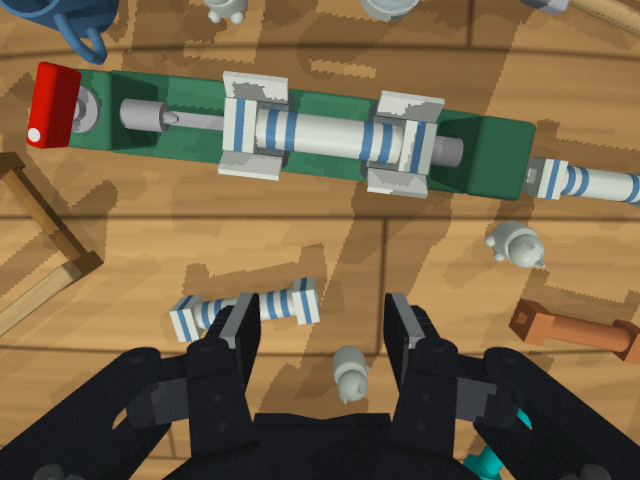

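Tailstock is back about 50 mm, knob at about 1.34 rad, done0 lies free in the rests at (330,140). Now take it to the rack.

```bash
cat >> h.py <<'E'
AX=np.array([.616,-.0856]); BY=83.4; BD=np.array([np.cos(np.radians(BY)),np.sin(np.radians(BY))])
RC=np.array([.4695,.3116]); RY=123.46; RD=np.array([np.cos(np.radians(RY)),np.sin(np.radians(RY))])
def held(): g=robot.current_finger_gap(); return g>.25,g,robot.current_contact_force().round(1).tolist()
def pick(xy,yaw,ztcp):
    o=best([*xy,ztcp+.12],yaw); fingers.gripper_to(.62,70)
    robot.move_to([*xy,ztcp+.15],o); hit=robot.line_to([*xy,ztcp],velocity=.12,f_stop=15)
    fingers.gripper_to(0.,70); print("pick",hit,held(),robot.current_tool_pos())
def place_rack(s,ztcp=.087):
    xy=RC+s*RD; o=best([*xy,.25],RY-90)
    robot.move_to([*xy,.25],o); print(held()); robot.pause(.2)
    robot.line_to([*xy,ztcp+.015],velocity=.12); hit=robot.line_to([*xy,ztcp],velocity=.03,f_stop=5); print("place",hit,robot.current_tool_pos(),held())
    fingers.gripper_to(.58); robot.line_to([*xy,.25],velocity=.15); print(robot.current_time_s())
E
python3 - <<'E'
from h import *
pick(AX,BY,.083)
q=AX+.017*BD
robot.line_to([*q,.083],velocity=.05); print(held())
robot.line_to([*q,.25],velocity=.12); print(held())
place_rack(-.085)
E
```

```text
pick False (True, 0.3042134029788953, [-0.2, -0.1, 4.5]) [ 0.61650711 -0.08556496  0.08399459]
(True, 0.3022563286656185, [-0.4, -2.0, 5.7])
(True, 0.3046356225790769, [-0.4, -0.5, -0.9])
(True, 0.3065341857647486, [-0.2, -0.5, -2.0])
place True [0.51617745 0.24032172 0.08702833] (True, 0.2999690397211686, [-0.3, -0.2, 3.8])
31.8583
```

```bash
cat >> h.py <<'E'
def find(kind,xy,tag,z=.25):
    "shot from straight above and fit"
    p=[xy[0]-.071,xy[1],z]
    if np.hypot(*p[:2])<.36: p[:2]=(np.array(p[:2])*.362/np.hypot(*p[:2]))
    robot.move_to(p,best(p,0,False)); robot.pause(.2); C,im=shot(tag)
    r=stem(C,im,kind,np.array([*xy,.018]),rad=95,z=.025); print(tag,r); return r
E
python3 - <<'E'
from h import *
for k,(xy,s) in enumerate([((.437,-.002),0),((.572,-.361),.085)]):
    c,a,l,w=find("done",xy,f"d{k}")
    if not(140<l<165 and 33<w<46): print("bad"); break
    pick(c,a,.022)
    p=robot.current_tool_pos(); robot.line_to([p[0],p[1],.25],velocity=.15); print(held())
    if not held()[0]: break
    place_rack(s)
p=[RC[0]-.06,RC[1],.36]; robot.move_to(p,best(p,0,False)); robot.pause(.2); shot("r1")
E
```

```text
d0 (array([ 0.43922891, -0.0019285 ]), np.float32(100.23038), np.float32(155.04494), np.float32(38.64342))
pick False (True, 0.3028107978771058, [-1.3, 0.0, 3.9]) [ 0.439649   -0.00203205  0.0228032 ]
(True, 0.30421881311458476, [0.4, -0.5, -3.4])
(True, 0.29737630550578253, [-1.0, -0.6, -2.0])
place True [0.46988865 0.31189275 0.0929037 ] (True, 0.30726299879221664, [0.3, -1.1, 4.0])
43.9917
d1 (array([ 0.57415131, -0.35984372]), np.float32(84.651665), np.float32(155.38896), np.float32(38.33989))
pick False (True, 0.3028575923726663, [-2.0, 1.1, 4.6]) [ 0.57462707 -0.36020204  0.02316626]
(True, 0.3023603097867934, [-0.2, 1.3, -1.7])
(True, 0.3028757269139592, [-0.6, -0.6, -2.1])
place True [0.42305315 0.38289821 0.09308874] (True, 0.3034800693079347, [-0.5, -0.9, 4.0])
57.6667
```

View pics/r1.png

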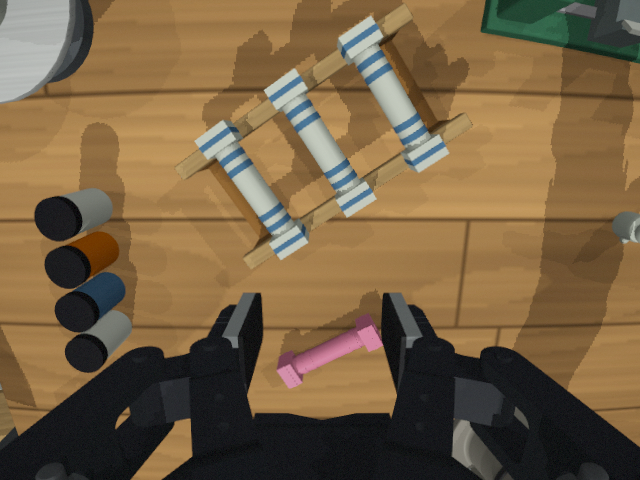

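The rack shot shows all three banded stems lying across both rails, at (250,190), (320,140) and (393,95). Now the blank; I check the rack numerically as well.

```bash
cat > chk.py <<'E'
from h import *
def rackcheck(tag):
    C,im=load(tag)
    for s in (-.085,0,.085):
        q=RC+s*RD; m=mask_of(im,"done"); k=np.zeros_like(m)
        c=proj(C,np.array([[*(q+a*np.array([RD[1],-RD[0]])+b*RD),.095] for a,b in [(-.11,-.035),(.11,-.035),(.11,.035),(-.11,.035)]])).astype(int)
        cv2.fillConvexPoly(k,c,1); ys,xs=np.where(m*k>0); w=unproj(C,np.c_[xs,ys],.1)[:,:2]
        r=cv2.minAreaRect((w*1000).astype(np.float32)); d=np.array(r[0])/1000-RC
        print(s,"across %.4f along %.4f"%(d@[RD[1],-RD[0]],d@RD),r[1:])
E
python3 - <<'E'
from chk import *
rackcheck("r1")
c,a,l,w=find("blank",(.409,-.374),"b0")
if not(140<l<165 and 33<w<46): raise SystemExit("bad fit")
pick(c,a,.022); p=robot.current_tool_pos(); robot.line_to([p[0],p[1],.25],velocity=.15); print(held())
if not held()[0]: raise SystemExit("lost")
q=AX+.018*BD; robot.move_to([*q,.25],best([*q,.25],BY)); robot.pause(.2); print(held())
robot.line_to([*q,.13],velocity=.1)
h=robot.line_to([*q,.087],velocity=.03,f_stop=6); p=robot.current_tool_pos(); print("down",h,p,held())
E
```

```text
-0.085 across -0.0007 along -0.0847 ((152.7850799560547, 42.31193923950195), 33.40851974487305)
0 across 0.0000 along -0.0002 ((152.75436401367188, 37.34208679199219), 33.0935173034668)
0.085 across 0.0001 along 0.0835 ((152.80242919921875, 43.55876159667969), 33.441566467285156)
b0 (array([ 0.40849127, -0.37309283]), np.float32(77.451454), np.float32(109.844955), np.float32(35.278637))bad fit
```

```bash
python3 - <<'E'
from h import *
C,im=load("b0"); M=im.copy(); M[mask_of(im,"blank")>0]=(255,0,255)
cv2.imwrite("pics/b0m.png",np.vstack([im[40:300,120:520],M[40:300,120:520]]))
E
```

```text
(no output)
```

View pics/b0m.png

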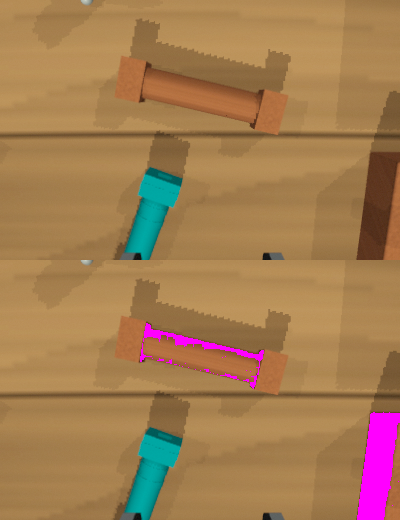

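The picture shows the blank unmoved at full-image (321,134); only the mask missed the highlights, but the fitted barrel (110 x 35 mm) gives a centre consistent with the earlier fit. Proceed.

```bash
python3 - <<'E'
from h import *
pick((.4086,-.3729),77.4,.022); p=robot.current_tool_pos(); robot.line_to([p[0],p[1],.25],velocity=.15); print(held())
if not held()[0]: raise SystemExit("lost")
q=AX+.018*BD; robot.move_to([*q,.25],best([*q,.25],BY)); robot.pause(.2); print(held())
robot.line_to([*q,.13],velocity=.1)
h=robot.line_to([*q,.087],velocity=.03,f_stop=6); p=robot.current_tool_pos(); print("down",h,p,held())
if h and p[2]>.097: raise SystemExit("high")
robot.pause(.4)
t=AX-.003*BD; h=robot.line_to([*t,p[2]],velocity=.03,f_stop=9); p=robot.current_tool_pos(); print("slide",h,p,"y",(p[:2]-AX)@BD,held())
E
```

```text
pick False (True, 0.30585902747452726, [-1.5, 1.2, 5.9]) [ 0.40890833 -0.37329637  0.02294137]
(True, 0.30295154504139304, [-0.5, -0.7, -1.7])
(True, 0.3023210544235604, [0.3, -0.4, -2.6])
down True [ 0.61788099 -0.06764721  0.09000108] (True, 0.303422573183282, [-0.4, -0.2, 6.0])
slide False [ 0.61608086 -0.08640399  0.09006364] y -0.0007893713920405211 (True, 0.302590306980922, [0.4, 5.5, 3.1])
```

```bash
python3 - <<'E'
from h import *
fingers.gripper_to(.6); p=robot.current_tool_pos(); robot.line_to([p[0],p[1],.25],velocity=.15)
p=[.545,-.06,.26]; robot.move_to(p,best(p,0,False)); robot.pause(.2); C,im=shot("c6")
c=proj(C,np.array([[*(AX+y*BD+x*np.array([BD[1],-BD[0]])),.103] for y in(-.075,.075) for x in (-.018,.018)]+[[*AX,.099],[*(AX+.125*BD),.15]]))
for u in c: cv2.circle(im,tuple(int(v) for v in u),2,(255,0,255),-1)
cv2.imwrite("pics/c6m.png",im[:320])
E
```

```text
(no output)
```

View pics/c6m.png

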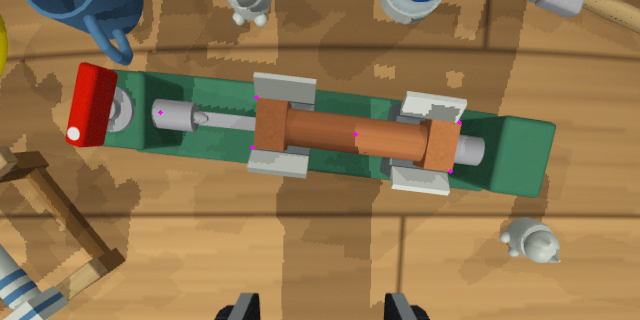

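The blank lies squarely in the rests on the head pin, at (357,133), with the model corners matching. Now push the tailstock home.

```bash
python3 - <<'E'
from h import *
k0=np.array([.6304,.0392]); k=np.array([.6359,.0889]); o=best([*k,.22],160.2,False)
fingers.gripper_to(.6,60); robot.move_to([*k,.23],o); print(robot.line_to([*k,.14],velocity=.1,f_stop=10))
fingers.gripper_to(0.,80); p=robot.current_tool_pos(); print(robot.current_finger_gap(),p)
t=k0-.006*BD; h=robot.line_to([*t,.14],velocity=.04,f_stop=22); robot.pause(.3)
p=robot.current_tool_pos(); print("home",h,p,"rel",(p[:2]-k0)@BD,robot.current_contact_force(),robot.current_finger_gap())
E
```

```text
False
0.13523945658180764 [0.63653321 0.0892613  0.14089041]
home False [0.63073601 0.03961786 0.14081701] rel 0.0004537154177139839 [1.61794274 8.86270883 4.63028627] 0.13145368164730875
```

```bash
python3 - <<'E'
from h import *
k0=np.array([.6304,.0392])-.002*BD; y=robot.current_eef_rot()[2]; print(y)
for s in range(1,5):
    robot.move_to([*k0,.14],[180,0,y+(82.5-y)*s/4])
robot.pause(.3); p=robot.current_tool_pos(); print(p,robot.current_eef_rot()[2],robot.current_torque(),robot.current_contact_force())
fingers.gripper_to(.6); robot.line_to([*k0,.25],velocity=.15)
p=[.545,.0,.27]; robot.move_to(p,best(p,0,False)); robot.pause(.2); C,im=shot("c7")
m=mask_of(im,"red"); m[300:]=0; ys,xs=np.where(m>0); print(cv2.minAreaRect((unproj(C,np.c_[xs,ys],.15)[:,:2]*1000).astype(np.float32)))
c=proj(C,np.array([[*(AX+y*BD+x*np.array([BD[1],-BD[0]])),.103] for y in(-.075,.075) for x in (-.018,.018)]))
for u in c: cv2.circle(im,tuple(int(v) for v in u),2,(255,0,255),-1)
p=[RC[0]-.06,RC[1],.36]; robot.move_to(p,best(p,0,False)); robot.pause(.2); C2,im2=shot("r2")
cv2.imwrite("pics/fin.png",np.vstack([im[:300],im2[:280]]))
from chk import rackcheck; rackcheck("r2"); print(robot.current_time_s())
E
```

```text
160.466395247038
[0.63016213 0.03945802 0.14081391] 82.6883943603094 [0.9094345  0.17534079 0.35683836] [-0.53890286  4.37828662  6.3528058 ]
((630.1588745117188, 39.19044494628906), (52.12107849121094, 12.612796783447266), 83.32211303710938)
-0.085 across -0.0006 along -0.0847 ((152.88783264160156, 42.27781677246094), 33.50124740600586)
0 across 0.0001 along -0.0001 ((152.75869750976562, 37.621849060058594), 33.28650665283203)
0.085 across 0.0002 along 0.0835 ((152.73446655273438, 43.932003021240234), 33.59583282470703)
88.4
```

View pics/fin.png

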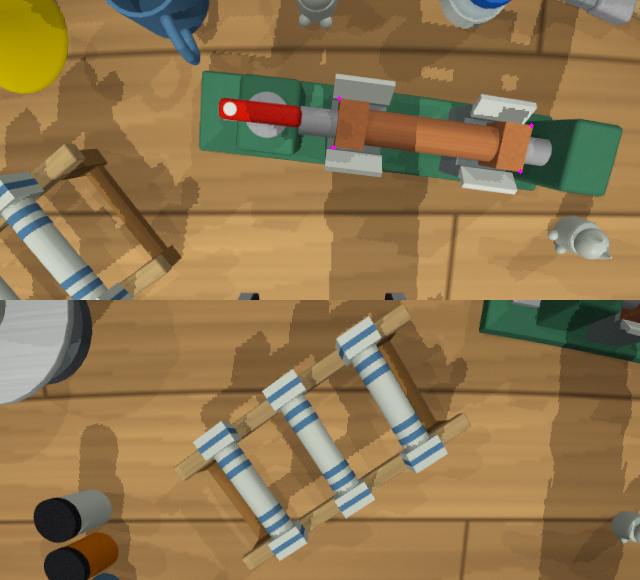

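The final picture shows the blank held between both pins at (430,130), the wing locked in line with the bed at (258,111), and three banded stems square on the rack.

```bash
python3 -c "
from h import *
print(workorder.close_job())"
```

```text
the job is handed in; nothing more can be done
None
```

I handed the job in at about 88 s, but `close_job()` gave no verdict. In the last camera check the terracotta stem sat between the pins with the tailstock home and the knob locked, and all three blue-banded stems lay square on the rack.

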